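Try the readjusted roller catch of a bench cupboard

ROBOT

A 6-joint arm with a two-finger parallel gripper is mounted at the origin on the work surface. World frame = base frame: x ahead of the robot, y to its left, z up, the work surface at z = 0. Lengths are in m, angles in degrees, forces in N, time in s.
With the tool pointing down it reaches from about 0.4 to 0.825 m from the base axis. Payload 7 kg.
Tool frame: the origin (TCP) lies at the very end of the fingers, on their centre line; the grasp point (between the pads) lies 19 mm behind it (ctrl.grip_depth is the distance from the TCP to the grasp point, in m); z points along the fingers, y is the line along which they close (so a half turn about z gives the same grasp; the last joint's range is limited). The gripper opens to 88 mm and grips with 3 to 60 N. Pads are 19 mm wide; open, the fingers measure 130 mm over their backs; the gripper's body (78 mm by 193 mm) begins 47 mm behind the grasp point.
Start: joints at [88.757, 20.546, 0.682, 0, -70.136, -16.507], TCP at [0.206, 0.643, 0.193] pointing down, gripper open.
Joint ranges: [-176.03, 176.03], [-82.01, 121.73], [-58.28, 71.71], [-173.87, 95.51], [-174.79, -0.11], [-173.66, 173.66]. Speed limits (degrees/s): [136.94, 136.94, 172.46, 180, 180, 180].

INTERFACE

Orientations are given as [roll, pitch, yaw] about the fixed x, y, z axes, in that order (R = Rz(yaw) Ry(pitch) Rx(roll)).
In Python, from plant import get_obs, eyes, ctrl, spotter gives the robot as it stands.
- The arm moves only by the shell command python3 -m crank 'ROWS'. ROWS is JSON, one flat list of numbers, 7 for each row, row after row: the turn, a rotation vector about the tool's x, y, z in rad, then the shift along the tool's x, y, z in mm, then the opening, from 0 (shut) to 1 (fully open). A call has 1 to 5 rows; each row shifts and turns the commanded pose from where the row before left it, along the tool's axes as they then stand; what a row does not reach is not made up. A row lasts 1/8 s, in which the tool goes at most 62.5 mm and 10.7 degrees, less where a joint would pass 70% of its speed; a pose out of reach is approached as far as the arm can. A call is refused whole if a number of a shift passes 62.5 or a number of a turn 0.188, either way. A call with a gripper value outside its range is refused whole. The fingers move at their own pace and stop on an object; the grip force is fixed at half the most. Time passes only in rows, so rows that do not move let the fingers close. It gives the time, the measured TCP pose, the force, the opening and the grip force at its end, in the units of the state.
- get_obs(): the state, without advancing time (a new reading comes with each control period).
- eyes.snapshot(name): name is "side" or "top" or "wrist"; returns the picture (400x640x3 uint8, blue, green, red); there is no depth.
- eyes.camera_model(name): a dict with "fx", "fy", "cx", "cy" (pixels), "D" ([k1, k2, p1, p2, k3] as OpenCV has them; the pictures are not rectified), "extrinsics" (4x4, takes a point from camera to world coordinates). Camera axes: x right, y down, z forward; pixel columns grow to the right and rows downward; lengths in m; the calibration is good to about 2 mm. A picture is of the moment at which its call begins: read the wrist's pose just before it. camera_model takes no time and is no camera call; for the wrist camera it gives the pose at the moment of the call.
- ctrl.close_job(): hands the job in; it is judged then, once.
Trained networks look in the newest picture that a camera, given by its name, has taken for a name from the list of things; names that differ only in an ending like _2 or _b are one class to them, and where a whole thing is asked for, a point or a joint stands for the part that bears it (a point fixed in the world has none). Each returns a list of dicts, best first, with "p" (0 to 1); they miss things now and then, are a little off and sometimes report something else, mostly with a low value. They report only what shows in the picture. A call takes as long as a camera call.
- spotter.outline_of(camera, target): "region" (400x640 bool, what is visible of it) and "rect" ([left, top, width, height] in pixels, round what is visible of it).
- spotter.place_of(camera, target): "location" ([column, row] in pixels: a listed point, or the origin of a listed thing).
The state is a dict: "clock": time; "joint_pos": joint angles; "qvel": joint speeds; "tau": joint torques, N m; "tool_pos": TCP position; "orientation": TCP orientation; "force": force on the tool from outside, world axes, zero at the start; "moment": the same for the moment, N m; "opening": finger opening in m; "gripper_force": force on a finger pad.
Only numpy, scipy, OpenCV 4.12 (cv2) and the standard library are available. Lean on these libraries where they do the work, as an engineer would, in place of code of your own. Each camera call takes 0.05 s, during which the arm holds its last target. There are 200 camera calls.

TASK

The roller catch on the little teal-fronted bench cupboard has just been readjusted and the door stands ajar: try it out. Press the door gently until the roller snaps over and the door stays shut by itself with your hand off it for a moment, without forcing it hard against the buffer behind; then pull it back through the catch and leave it standing wide open, about square to the cupboard. Never swing it fast, keep the jar standing in the door's rack, and leave the other things on the bench alone.

Things in the scene. Friction and masses are not known exactly. Their poses are not given: they have to be found in the camera images.
- handle (a point): Grip point on the axis of the door's upright round steel bar handle: 10 mm thick, ends 56 and 128 mm above the bench, this point 115 mm. It is 150 mm from the hinge along the door, 56 mm in front of it; 45 mm clear of the door's face, so a finger fits behind from above. x: straight into the door (closing direction); y: along the door, hinge to free edge; z: up.
- cabinet: Fixed wooden cupboard, 150 mm deep (x), 200 mm wide (y), 132 mm high; origin at the centre of its underside. Its front looks to its own -x; the hinge is at its -y end.
- buffer (a joint): How far the sprung buffer pin is pressed in (m): 0 free, 0.0006 to 0.001 with the door snapped shut and let go, 1 mm for each 8 N on it. Beyond 0.003 (about 15 N of push at the handle once snapped shut) it is being forced.
- rack (a point): Centre of the floor of the open-topped wooden rack on the inside of the door, 25 mm above the bench; the rack is 54 mm by 96 mm inside with rims 25 mm high. Axes as for handle.
- jar: Loose jar with an orange cap, 40 mm in diameter, 72 mm high, standing in the rack and riding with the door; origin at the centre of its underside, z up its axis.
- tape: Loose grey roll of tape lying flat, 84 mm across, 22 mm high; origin at the centre of its underside. Bystander.
- tray: Loose dark wooden tray of stone chips, 85 x 110 x 22 mm; origin at the centre of its underside. Bystander.
- driver: Loose red screwdriver lying on the bench, 160 mm long along its x; origin under its middle. Bystander.
- cabinet_top (a point): Centre of the roof. Above the door's free edge sits the steel catch (white sprung roller, black buffer pin, top at 162 mm), set by hand: the shut door may stand anywhere from -0.07 to 0.09 rad. Closing, the roller is met 0.1 rad before shut and resists, up to 6 to 10 N at the handle, until 0.03 rad before shut, where it snaps over. Reopening takes 4 to 9 N.
- door: The teal door: panel 12 mm thick, 186 mm wide, 6 to 126 mm above the bench. Origin: foot of the upright hinge axis; axes as handle, turning with it. Parallel to cabinet's axes it is at 0; seen from above it opens counter-clockwise, to a stop at 1.5 to 1.8 rad. Light hinge friction (0.04 N m): it stays where left. A brass nose on its top edge, 140 mm from the hinge, runs past the roller.

How it is judged (in metres and radians):
On the way, in this order (a step that is already met when the one before it is completed fails the run):
1. the door has snapped shut: it rests against the buffer pin by itself, with the robot touching nothing, for 0.4 s (angle between the x axis of door and the x axis of cabinet, either way round below 0.12 rad and contact force between each of the fingers, the arm and anything else below 0.2 N and value of joint buffer above 0.0003 m), for 0.4 s.
2. the door has been pulled through the catch and opened wide (angle between the x axis of door and the x axis of cabinet, either way round above 1.25 rad), for 0.2 s.
At the end, for the whole second after the job is handed in: The door stands still, opened more than 1.25 rad (72 degrees), and the jar stands upright (within 0.2 rad) on the floor of the door's rack (angle between the x axis of door and the x axis of cabinet, either way round above 1.25 rad and angular speed of door below 0.05 rad/s and angle between jar's own z axis and vertical below 0.2 rad and horizontal distance between jar and rack below 0.045 m and height (world z) of jar between 0.02 and 0.035 m); the robot touches nothing.
It fails at once if the buffer pin is pressed in more than 3 mm (the door is forced) (value of joint buffer above 0.003 m).
It fails at once if the door swings faster than 4 rad/s (angular speed of door above 4 rad/s).
It fails at once if the jar tips over or leaves the rack (angle between jar's own z axis and vertical above 0.6 rad or horizontal distance between jar and rack above 0.07 m).
It fails at once if the tape, tray or screwdriver is shifted more than 20 mm (distance of any of tape, tray, driver from where it was at the start of the episode above 0.02 m).
It also fails if it takes over 58 s, if anything falls off the work surface, if the arm or the gripper's body presses on something with over 40 N, if the wrist force passes 120 N, or if a joint passes its speed limit or range.

## Working session

There is one attempt and no reset: what is moved stays moved. The work goes in short steps, Python scripts to look and compute and a shell command to move; the robot and the scene stay as the last step left them, time stands still between calls to the robot, and variables do not carry over. Pictures are saved under pics/ and viewed, at most 10 in all, crops included, and the job is handed in when it is done.

```bash
mkdir -p pics; cat > h.py <<'E'
import numpy as np, cv2
from plant import get_obs, eyes, ctrl, spotter
def ray(cam,px,z):
    m=eyes.camera_model(cam);K=np.array([[m['fx'],0,m['cx']],[0,m['fy'],m['cy']],[0,0,1]])
    u=cv2.undistortPoints(np.array([[px]],float),K,np.array(m['D'],float))[0,0]
    T=np.array(m['extrinsics']);d=T[:3,:3]@[u[0],u[1],1];o=T[:3,3]
    return o+d*(z-o[2])/d[2]
def proj(cam,P):
    m=eyes.camera_model(cam);K=np.array([[m['fx'],0,m['cx']],[0,m['fy'],m['cy']],[0,0,1]])
    T=np.linalg.inv(np.array(m['extrinsics']))
    return cv2.projectPoints(np.array(P,float).reshape(-1,3),cv2.Rodrigues(T[:3,:3])[0],T[:3,3],K,np.array(m['D'],float))[0][:,0]
E
python3 - <<'E'
from h import *
for c in ['top','side']:
    cv2.imwrite(f'pics/{c}0.png',eyes.snapshot(c))
    for t,z in [('handle',.115),('cabinet',0),('cabinet_top',.132),('rack',.025),('jar',0.025),('door',0),('tape',0),('tray',0),('driver',0)]:
        for r in spotter.place_of(c,t)[:2]: print(c,t,round(r['p'],2),np.round(r['location']),ray(c,r['location'],z).round(3))
o=get_obs();print(o['clock'],o['tool_pos'],o['orientation'],o['force'],o['opening'])
E
```

```text
top handle 0.62 [364. 193.] [ 0.606 -0.033  0.115]
top cabinet 0.64 [448. 200.] [ 0.613 -0.256  0.   ]
top cabinet_top 0.97 [460. 191.] [ 0.607 -0.246  0.132]
top rack 0.83 [407. 207.] [ 0.589 -0.148  0.025]
top jar 0.58 [406. 203.] [ 0.601 -0.146  0.025]
top door 0.87 [409. 241.] [ 0.51  -0.155  0.   ]
top tape 0.91 [246. 252.] [0.484 0.247 0.   ]
top tape 0.69 [246. 180.] [0.666 0.25  0.   ]
top tray 0.67 [245. 178.] [ 0.67   0.252 -0.   ]
top driver 0.76 [171. 214.] [0.578 0.433 0.   ]
side handle 0.88 [361. 226.] [ 0.608 -0.028  0.115]
side handle 0.64 [431. 363.] [ 0.54  -0.296  0.115]
side cabinet 0.85 [426. 363.] [ 0.601 -0.244  0.   ]
side cabinet_top 0.61 [450. 309.] [ 0.606 -0.252  0.132]
side tape 0.57 [245. 210.] [0.48  0.263 0.   ]
side tray 0.67 [319. 190.] [0.676 0.26  0.   ]
side driver 0.67 [260. 165.] [0.586 0.444 0.   ]
1.0 [0.20576537 0.64285743 0.19287918] [-1.79997369e+02  3.27089311e-03 -1.77495463e+01] [ 0.52573526 -0.6951283  -0.3911146 ] 0.08772901769161211
```

View pics/top0.png

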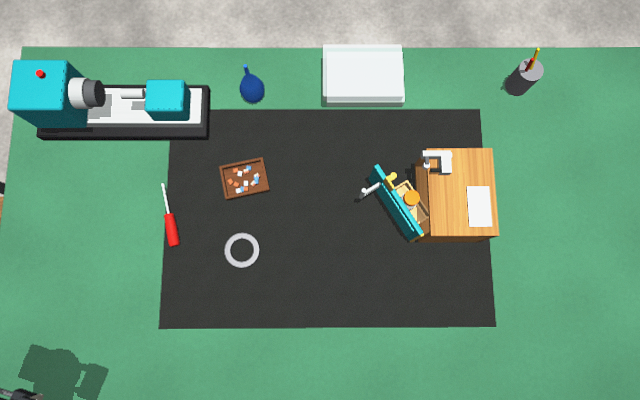

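View pics/side0.png

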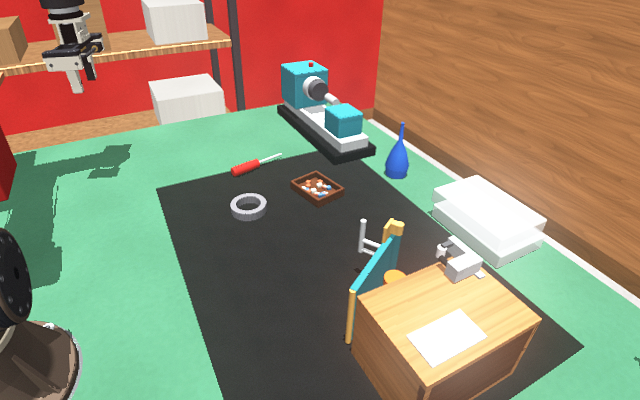

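```bash
python3 -m crank '[0,0,0,45,40,0,1, 0,0,0,45,40,0,1, 0,0,0,45,40,0,1, 0,0,0,45,40,0,1, 0,0,0,45,40,0,1]' && python3 -m crank '[0,0,0,45,40,0,1, 0,0,0,45,40,0,1, 0,0,0,45,40,0,1, 0,0,0,45,40,0,1, 0,0,0,45,40,0,1]' && python3 -m crank '[0,0,0.18,0,0,0,1, 0,0,0.18,0,0,0,1, 0,0,0.18,0,0,0,1, 0,0,0.18,0,0,0,1, 0,0,0.18,0,0,0,1]' && python3 -m crank '[0,0,0.18,0,0,0,1, 0,0,0.18,0,0,0,1, 0,0,0.18,0,0,0,1, 0,0,0.18,0,0,0,1, 0,0,0.18,0,0,0,1]' && python3 -m crank '[0,0,0.18,0,0,0,1, 0,0,0.18,0,0,0,1, 0,0,0.13,0,0,0,1, 0,0,0,0,0,0,1]'
python3 - <<'E'
from h import *
o=get_obs();print(o['clock'],o['tool_pos'],o['orientation'],o['joint_pos'],o['force'])
cv2.imwrite('pics/w1.png',eyes.snapshot('wrist'))
for c in ['wrist','top','side']:
    if c!='wrist': eyes.snapshot(c)
    for t,z in [('handle',.115),('cabinet_top',.132),('rack',.025),('door',0),('jar',.025)]:
        for r in spotter.place_of(c,t)[:2]: print(c,t,round(r['p'],2),np.round(r['location']),ray(c,r['location'],z).round(3))
E
```

```text
clock: 1.62
tool_pos: [0.3598, 0.3821, 0.1932]
orientation: [-180.0, -0.0, -17.7]
force: [1.0, -0.0, 0.4]
opening: 0.0873
gripper_force: 0.0
clock: 2.25
tool_pos: [0.5133, 0.123, 0.1934]
orientation: [-180.0, -0.0, -17.7]
force: [0.8, 1.2, -0.6]
opening: 0.0881
gripper_force: 0.0
clock: 2.88
tool_pos: [0.5125, 0.1246, 0.193]
orientation: [-180.0, 0.0, -69.7]
force: [-0.7, -0.1, 0.1]
opening: 0.0876
gripper_force: 0.0
clock: 3.5
tool_pos: [0.5124, 0.1247, 0.193]
orientation: [-180.0, 0.0, -121.2]
force: [0.7, -0.6, -0.0]
opening: 0.0879
gripper_force: 0.0
clock: 4.0
tool_pos: [0.5125, 0.1247, 0.193]
orientation: [180.0, 0.0, -148.9]
force: [0.2, -0.1, -0.3]
opening: 0.0874
gripper_force: 0.0
4.0 [0.51245311 0.12469375 0.19300115] [ 1.79998783e+02  1.77133279e-02 -1.48904913e+02] [ 3.50014066e+01  6.59067654e+00 -1.78319804e+01 -7.99117574e-06
 -6.55595880e+01 -9.39063164e+01] [ 0.20221813 -0.06133718 -0.27197215]
wrist handle 0.94 [ 96. 203.] [ 0.61  -0.029  0.115]
wrist rack 0.27 [340. 322.] [0.656 0.24  0.025]
wrist door 0.82 [80. 26.] [ 0.511 -0.156  0.   ]
top handle 0.83 [365. 192.] [ 0.608 -0.037  0.115]
top handle 0.18 [246. 254.] [0.471 0.23  0.115]
top cabinet_top 0.58 [458. 188.] [ 0.615 -0.243  0.132]
top rack 0.92 [410. 207.] [ 0.59  -0.155  0.025]
top rack 0.33 [171. 216.] [0.571 0.426 0.025]
top door 0.68 [411. 241.] [ 0.51  -0.159  0.   ]
top jar 0.53 [408. 205.] [ 0.596 -0.15   0.025]
side handle 0.69 [360. 225.] [ 0.607 -0.024  0.115]
side cabinet_top 0.57 [449. 308.] [ 0.606 -0.249  0.132]
```

View pics/w1.png

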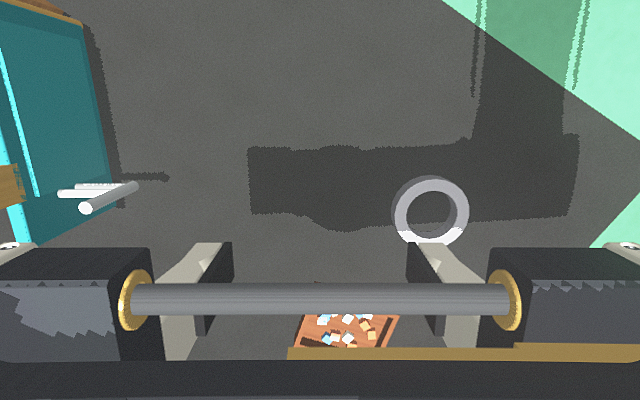

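```bash
python3 -m crank '[0,0,0,-1,-60,0,0.45, 0,0,0,-1,-60,0,0.45, 0,0,0,-1,-61,0,0.45, 0,0,0,0,0,0,0.45, 0,0,0,0,0,0,0.45]'
python3 - <<'E'
from h import *
o=get_obs();print(o['clock'],o['tool_pos'],o['orientation'],o['joint_pos'],o['opening'])
cv2.imwrite('pics/w2.png',eyes.snapshot('wrist'))
print(proj('wrist',[[.609,-.029,.128],[.609,-.029,.115]]))
for t,z in [('handle',.115),('cabinet_top',.132),('rack',.025),('door',0)]:
        for r in spotter.place_of('wrist',t)[:2]: print(t,round(r['p'],2),np.round(r['location']),ray('wrist',r['location'],z).round(4))
E
```

```text
clock: 5.52
tool_pos: [0.6081, -0.0293, 0.1924]
orientation: [180.0, -0.0, -149.0]
force: [-0.6, -0.2, -0.4]
opening: 0.0436
gripper_force: 0.0
5.525 [ 0.60811741 -0.0292512   0.19237339] [ 1.79978795e+02 -4.41997626e-02 -1.49027518e+02] [ 1.56028522e+01  1.44225205e+01 -8.06213372e+00 -9.44675653e-03
 -6.75635853e+01 -7.46267692e+01] 0.04362770945666961
[[319.12662905 204.59224921]
 [319.1361391  199.90633555]]
handle 0.92 [318. 198.] [ 0.6083 -0.03    0.115 ]
cabinet_top 0.62 [36. 42.] [ 0.6086 -0.2471  0.132 ]
rack 0.91 [226. 103.] [ 0.5936 -0.1466  0.025 ]
door 0.66 [262.  26.] [ 0.5123 -0.1548  0.    ]
```

View pics/w2.png

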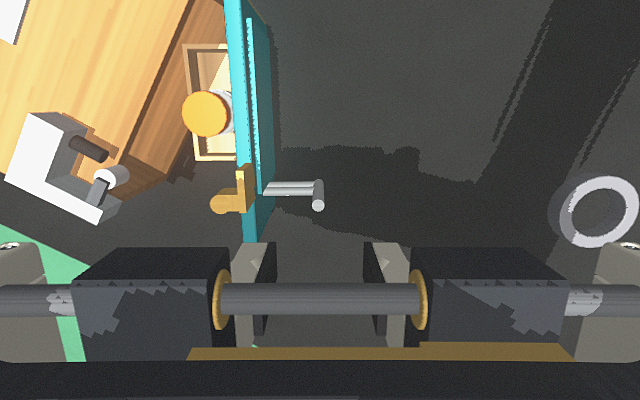

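```bash
python3 -m crank '[0,0,0,0,0,30,0.45, 0,0,0,0,0,30,0.45, 0,0,0,0,0,24,0.45, 0,0,0,0,0,0,0.45]'
python3 - <<'E'
from h import *
cv2.imwrite('pics/w3.png',eyes.snapshot('wrist'))
def outline(c,t):
    r=spotter.outline_of(c,t); print(c,t,[(round(a['p'],2),a['rect']) for a in r[:2]])
outline('wrist','handle'); eyes.snapshot('top'); 
for t in ['cabinet','tray','tape']: outline('top',t)
E
```

```text
clock: 6.28
tool_pos: [0.6069, -0.0283, 0.1074]
orientation: [179.9, -0.2, -148.9]
force: [-0.5, 0.3, 0.7]
opening: 0.0395
gripper_force: 0.0
wrist handle [(0.66, [130.8, 2.8, 193.3, 256.7])]
top cabinet [(0.62, [414.2, 144.8, 84.1, 100.5]), (0.51, [227.9, 235.4, 13.5, 29.5])]
top tray [(0.61, [378.3, 181.5, 50.9, 59.6]), (0.55, [162.5, 182.9, 17.3, 64.5])]
top tape [(0.72, [227.5, 234.1, 14.0, 31.5])]
```

View pics/w3.png

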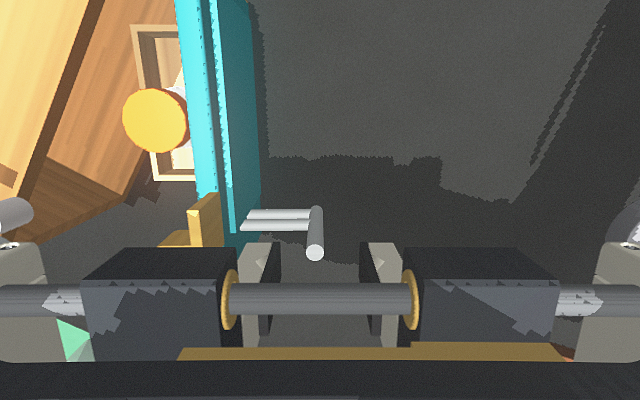

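```bash
python3 -m crank '[0,0,0,0,0,0,0.22, 0,0,0,0,0,0,0.22, 0,0,0,0,-4,0,0.22, 0,0,0.03,-1.7,-4.5,0,0.22, 0,0,0.05,-2.8,-7.5,0,0.22]' && python3 -m crank '[0,0,0.05,-2.8,-7.5,0,0.22, 0,0,0.05,-2.8,-7.5,0,0.22, 0,0,0.05,-2.8,-7.5,0,0.22, 0,0,0.04,-2.2,-6,0,0.22, 0,0,0.03,-1.7,-4.5,0,0.22]'
python3 - <<'E'
from h import *
o=get_obs();print(o['tool_pos'],o['orientation'])
for c in ['wrist','top']:
  cv2.imwrite(f'pics/{c}4.png',eyes.snapshot(c))
  for t,z in [('handle',.115),('door',0),('rack',.025),('cabinet_top',.132)]:
    for r in spotter.place_of(c,t)[:1]: print(c,t,round(r['p'],2),np.round(r['location']),ray(c,r['location'],z).round(4))
E
```

```text
clock: 7.2
tool_pos: [0.6206, -0.0407, 0.1088]
orientation: [-180.0, -0.0, -153.7]
force: [0.1, -0.4, 0.8]
opening: 0.0198
gripper_force: 0.0
clock: 7.82
tool_pos: [0.6439, -0.0669, 0.1087]
orientation: [180.0, -0.0, -166.3]
force: [-0.8, 0.2, -0.0]
opening: 0.0193
gripper_force: 0.2
[ 0.64389263 -0.06694345  0.10869225] [ 1.79996672e+02 -1.86878303e-02 -1.66272564e+02]
wrist handle 0.8 [383. 209.] [ 0.6178 -0.0375  0.115 ]
wrist door 0.96 [250.   2.] [ 0.5124 -0.1558  0.    ]
top handle 0.85 [368. 189.] [ 0.615  -0.0425  0.115 ]
top door 0.89 [412. 240.] [ 0.5121 -0.1614  0.    ]
top rack 0.68 [411. 205.] [ 0.5949 -0.1581  0.025 ]
top cabinet_top 0.63 [460. 192.] [ 0.6048 -0.2467  0.132 ]
```

View pics/wrist4.png

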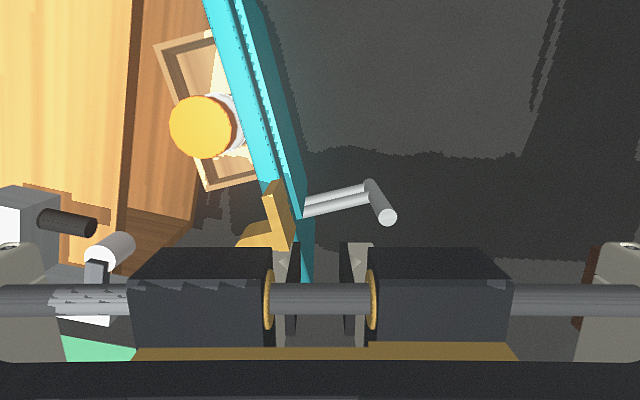

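```bash
python3 - <<'E'
from h import *
from scipy.spatial.transform import Rotation as R
o=get_obs();p=np.array(o['tool_pos']);M=R.from_euler('xyz',o['orientation'],degrees=True).as_matrix()
for d in [0,-.019]:
  print(proj('wrist',[p+M@[x,y,d] for x,y in [(0,0),(.0095,.01),(.0095,-.01),(-.0095,.01)]]).round().tolist())
for z in (.115,.128): print(z,ray('wrist',[388,217],z), M.T@(ray('wrist',[388,217],z)-p))
print(eyes.camera_model('wrist')['extrinsics'])
E
```

```text
[[321.0, 235.0], [338.0, 220.0], [304.0, 220.0], [337.0, 250.0]]
[[321.0, 248.0], [340.0, 232.0], [302.0, 232.0], [339.0, 264.0]]
0.115 [ 0.62137442 -0.03250308  0.115     ] [ 0.01353957  0.03827647 -0.00606706]
0.128 [ 0.61763177 -0.0362573   0.128     ] [ 0.01807243  0.03552923 -0.01906735]
[[-2.40689173e-01  9.29954279e-01  2.77945609e-01  5.68101144e-01]
 [ 9.70602204e-01  2.30694889e-01  6.86384018e-02 -8.59410722e-02]
 [-2.90055945e-04  2.86295140e-01 -9.58141435e-01  3.00043396e-01]
 [ 0.00000000e+00  0.00000000e+00  0.00000000e+00  1.00000000e+00]]
```

View pics/top4.png

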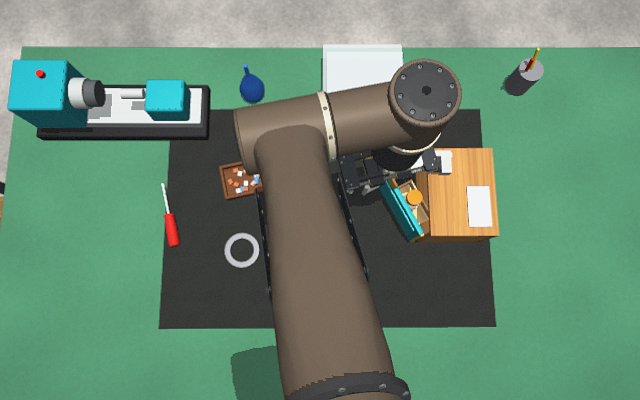

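```bash
python3 -m crank '[0,0,0,0,0,-30,0.22, 0,0,0,0,0,-30,0.22, 0,0,0,0,0,-25,0.22, 0,0,0,0,0,0,0.45, 0,0,0,0,0,0,0.45]'
python3 - <<'E'
from h import *
im=cv2.imread('pics/w3.png')[190:345,190:450]; cv2.imwrite('pics/w3c.png',cv2.resize(im,None,fx=3,fy=3,interpolation=cv2.INTER_CUBIC))
o=get_obs();print(o['tool_pos'],o['orientation'])
for c in ['wrist']:
  cv2.imwrite(f'pics/{c}5.png',eyes.snapshot(c))
  for t,z in [('handle',.115),('door',0),('rack',.025),('cabinet_top',.132)]:
    for r in spotter.place_of(c,t)[:1]: print(c,t,round(r['p'],2),np.round(r['location']),ray(c,r['location'],z).round(4))
E
```

```text
clock: 8.95
tool_pos: [0.6433, -0.0664, 0.1933]
orientation: [180.0, -0.0, -166.1]
force: [-0.1, -0.5, -1.3]
opening: 0.034
gripper_force: 0.0
[ 0.64334333 -0.06640244  0.1933462 ] [ 1.79977079e+02 -2.83306225e-02 -1.66147086e+02]
wrist handle 0.93 [364. 178.] [ 0.6177 -0.0373  0.115 ]
wrist door 0.9 [266.  23.] [ 0.5096 -0.1558  0.    ]
wrist rack 0.91 [248. 109.] [ 0.5943 -0.1541  0.025 ]
wrist cabinet_top 0.8 [78. 95.] [ 0.6061 -0.249   0.132 ]
```

View pics/w3c.png

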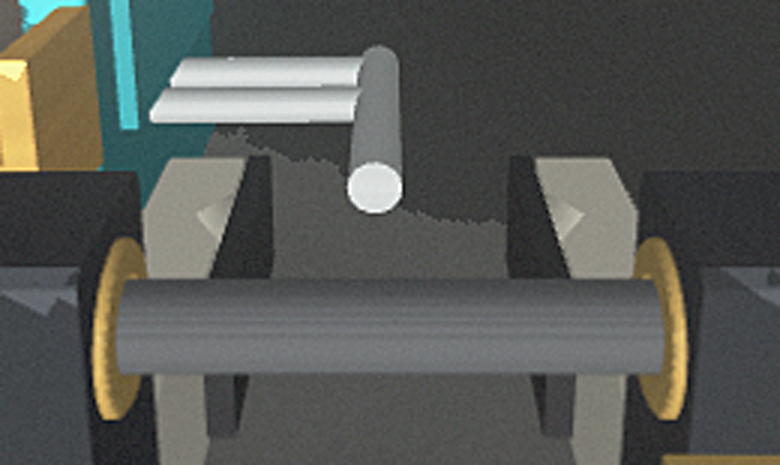

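```bash
python3 - <<'E'
from h import *
from scipy.spatial.transform import Rotation as R
o=get_obs();p=np.array(o['tool_pos']);M=R.from_euler('xyz',o['orientation'],degrees=True).as_matrix()
for dz in [0,-.01,-.02,-.03]:
  h=p+M@[0,0,dz]
  a,b=[M.T@(ray('wrist',q,h[2])-p)*1000 for q in ([280.7,241.7],[359.3,241.7])]
  print(dz,a.round(1),b.round(1),'gap',(b-a)[1].round(1))
print(o['opening'],eyes.camera_model('wrist')['D'])
# measure same in current picture: dark pad columns on row 250..260
im=cv2.imread('pics/wrist5.png')
for r in (236,240,244,250): print(r,im[r,240:400:4].mean(1).astype(int).tolist())
E
```

```text
0 [ -4.3 -24.2  -0. ] [-4.3 23.2 -0. ] gap 47.4
-0.01 [ -0.  -22.9 -10. ] [  0.   21.9 -10. ] gap 44.9
-0.02 [  4.3 -21.7 -20. ] [  4.3  20.7 -20. ] gap 42.4
-0.03 [  8.6 -20.5 -30. ] [  8.6  19.4 -30. ] gap 39.9
0.03922306526477452 [0.02556582 0.         0.         0.         0.        ]
236 [57, 59, 57, 65, 61, 61, 62, 59, 58, 60, 62, 63, 66, 60, 67, 109, 103, 102, 54, 62, 60, 57, 54, 61, 61, 59, 60, 60, 62, 62, 58, 55, 55, 58, 55, 60, 63, 58, 58, 54]
240 [62, 55, 66, 52, 56, 60, 55, 60, 58, 63, 66, 64, 58, 63, 61, 62, 59, 53, 61, 63, 58, 58, 58, 60, 58, 59, 64, 59, 62, 62, 58, 57, 61, 55, 57, 59, 57, 56, 61, 60]
244 [56, 61, 56, 113, 104, 108, 105, 108, 104, 106, 42, 31, 62, 63, 67, 64, 67, 60, 59, 58, 57, 57, 64, 66, 58, 63, 66, 60, 62, 36, 38, 110, 106, 105, 107, 103, 104, 83, 58, 63]
250 [39, 30, 73, 109, 108, 107, 103, 103, 102, 47, 38, 34, 63, 60, 60, 63, 58, 63, 60, 63, 57, 60, 58, 57, 58, 65, 57, 63, 58, 39, 36, 92, 106, 104, 103, 102, 104, 104, 51, 34]
```

```bash
python3 -m crank '[0,0,0,18,34,0,0.45, 0,0,-0.12,0,0,0,0.45, 0,0,-0.12,0,0,0,0.45, 0,0,0,0,0,45,0.45, 0,0,0,0,0,35,0.45]' && python3 -m crank '[0,0,0,0,0,8,0.45, 0,0,0,0,0,7,0.45, 0,0,0,0,0,0,0.45]'
python3 - <<'E'
from h import *
from scipy.spatial.transform import Rotation as R
o=get_obs();p=np.array(o['tool_pos']);M=R.from_euler('xyz',o['orientation'],degrees=True).as_matrix();print(p,o['orientation'],o['force'],ctrl.grip_depth)
s=eyes.snapshot('side');w=eyes.snapshot('wrist')
for t in ['handle']:
  for r in spotter.place_of('wrist',t)[:1]: print(t,round(r['p'],2),np.round(r['location']),ray('wrist',r['location'],.115).round(4))
c=lambda im,a,b:cv2.resize(im[a:a+150,b:b+200],None,fx=4,fy=4,interpolation=cv2.INTER_CUBIC)
u=proj('side',[p,p+M@[0,0,-.03],[.6177,-.0373,.128],[.6177,-.0373,.056]]);print(u)
i=c(s,140,270)
for q,k in zip(u,[(0,0,255),(0,255,0),(255,0,0),(255,0,255)]): cv2.circle(i,(int((q[0]-270)*4),int((q[1]-140)*4)),3,k,-1)
cv2.imwrite('pics/six.png',np.vstack([i[150:450,:],cv2.resize(w[190:340,170:470],(800,400))[:300]]) if 0 else i); cv2.imwrite('pics/w6.png',w)
E
```

```text
clock: 9.82
tool_pos: [0.6177, -0.0378, 0.1124]
orientation: [180.0, -0.0, -152.4]
force: [0.3, 0.3, -1.0]
opening: 0.0397
gripper_force: 0.0
clock: 10.2
tool_pos: [0.6187, -0.0378, 0.0996]
orientation: [-180.0, 0.0, -152.4]
force: [-0.1, -0.3, -1.2]
opening: 0.0394
gripper_force: 0.0
[ 0.61867777 -0.03782351  0.09956406] [-1.79976756e+02  4.71946100e-02 -1.52388921e+02] [-0.12274037 -0.26240842 -1.17050703] 0.0188
handle 0.8 [322. 245.] [ 0.6184 -0.0371  0.115 ]
[[368.68283007 234.04500782]
 [370.15239045 220.84346087]
 [369.45384247 221.53282702]
 [366.04400831 252.10097978]]
```

View pics/six.png

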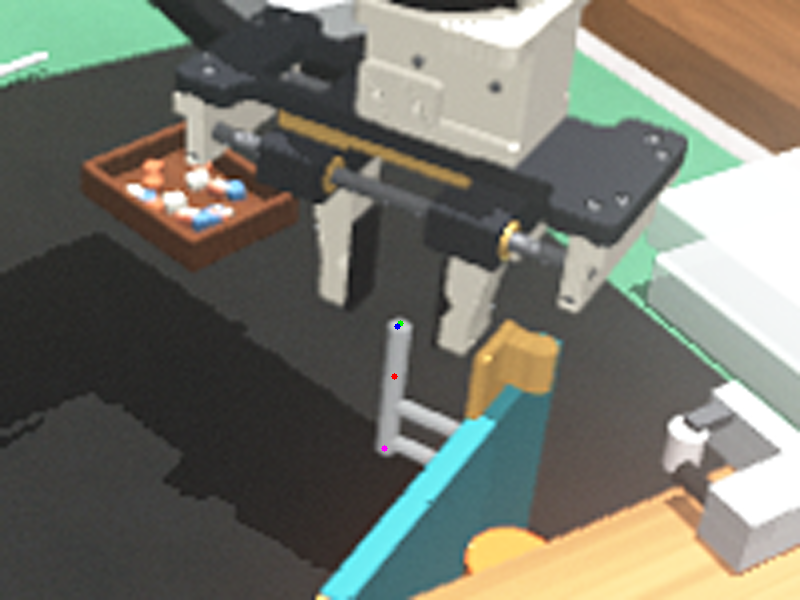

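```bash
python3 -m crank '[0,0,0,0,0,-12,0.45, 0,0,-0.175,0,0,0,0.45, 0,0,-0.175,0,0,0,0.45, 0,0,-0.175,0,0,0,0.45, 0,0,-0.175,0,0,0,0.45]' && python3 -m crank '[0,0,-0.175,0,0,0,0.45, 0,0,-0.175,0,0,0,0.45, 0,0,-0.175,0,0,0,0.45, 0,0,-0.175,0,0,0,0.45, 0,0,-0.17,0,0,0,0.45]' && python3 -m crank '[0,0,0,0,0,0,0.45]'
python3 - <<'E'
from h import *
o=get_obs();p=np.array(o['tool_pos']);print(p,o['orientation'],o['joint_pos'].round(0),o['force'])
cv2.imwrite('pics/w7.png',eyes.snapshot('wrist'))
for t,z in [('handle',.115),('door',0),('rack',.025),('cabinet_top',.132)]:
  for r in spotter.place_of('wrist',t)[:1]: print(t,round(r['p'],2),np.round(r['location']),ray('wrist',r['location'],z).round(4))
E
```

```text
clock: 10.98
tool_pos: [0.6187, -0.0378, 0.1124]
orientation: [-179.9, 0.0, -111.9]
force: [0.3, 0.4, 0.6]
opening: 0.0394
gripper_force: 0.0
clock: 11.6
tool_pos: [0.6187, -0.0378, 0.1123]
orientation: [-179.9, -0.0, -62.1]
force: [0.4, 0.4, 0.3]
opening: 0.0396
gripper_force: 0.0
clock: 11.72
tool_pos: [0.6187, -0.0378, 0.1121]
orientation: [-179.9, -0.0, -62.5]
force: [-0.5, 0.2, -0.1]
opening: 0.0395
gripper_force: 0.0
[ 0.61865623 -0.03780018  0.1120921 ] [-1.79918191e+02 -3.09023467e-02 -6.24967473e+01] [ 15.  19. -13.   0. -58.  13.] [-0.49299734  0.21673789 -0.06294669]
handle 0.62 [320. 237.] [ 0.6175 -0.0384  0.115 ]
door 0.61 [492. 125.] [ 0.5118 -0.1567  0.    ]
```

```bash
python3 -m crank '[0,0,0,0,0,16,0.45, 0,0,0,0,0,16,0.45, 0,0,0,0,0,0,0, 0,0,0,0,0,0,0, 0,0,0,0,0,0,0]' && python3 -m crank '[0,0,0,0,0,0,0, 0,0,0,0,0,0,0]'
```

```text
clock: 12.6
tool_pos: [0.6185, -0.0378, 0.0793]
orientation: [-180.0, -0.0, -62.4]
force: [0.2, 0.1, -0.4]
opening: 0.0148
gripper_force: 0.0
clock: 12.85
tool_pos: [0.6194, -0.0372, 0.0794]
orientation: [-179.8, -0.0, -62.4]
force: [3.5, 3.4, -1.7]
opening: 0.0088
gripper_force: 30.0
```

```bash
python3 -m crank '[0,0,0.02,3,-1.1,0,0, 0,0,0.04,6,-2.2,0,0, 0,0,0.05,7.5,-2.8,0,0, 0,0,0.05,7.5,-2.8,0,0, 0,0,0.05,7.5,-2.8,0,0]' && python3 -m crank '[0,0,0.03,4.5,-1.7,0,0, 0,0,0,0,0,0,0]'
python3 - <<'E'
from h import *
for c in ['top','wrist','side']:
  cv2.imwrite(f'pics/{c}8.png',eyes.snapshot(c))
  for t,z in [('handle',.115),('door',0),('rack',.025),('cabinet_top',.132),('cabinet',0)]:
    for r in spotter.place_of(c,t)[:1]: print(c,t,round(r['p'],2),np.round(r['location']),ray(c,r['location'],z).round(4))
o=get_obs();print(o['tool_pos'],o['orientation'],o['force'])
E
```

```text
clock: 13.48
tool_pos: [0.6418, -0.0623, 0.0794]
orientation: [-179.9, -0.0, -74.5]
force: [2.2, 2.0, 0.9]
opening: 0.0086
gripper_force: 30.0
clock: 13.72
tool_pos: [0.6446, -0.0664, 0.0793]
orientation: [-179.9, -0.0, -76.2]
force: [2.4, 1.6, 2.2]
opening: 0.0084
gripper_force: 30.0
top door 0.63 [409. 239.] [ 0.5156 -0.1544  0.    ]
top rack 0.61 [419. 207.] [ 0.5909 -0.1782  0.025 ]
top cabinet_top 0.93 [462. 190.] [ 0.6091 -0.2503  0.132 ]
top cabinet 0.63 [449. 199.] [ 0.6144 -0.2598  0.    ]
wrist handle 0.84 [322. 263.] [ 0.6426 -0.0663  0.115 ]
wrist door 0.63 [319. 262.] [ 0.6305 -0.0101  0.    ]
side handle 0.92 [387. 232.] [ 0.6392 -0.0629  0.115 ]
side door 0.57 [348. 344.] [ 0.511  -0.1582  0.    ]
side cabinet_top 0.57 [448. 311.] [ 0.6022 -0.2528  0.132 ]
side cabinet 0.66 [427. 365.] [ 0.5995 -0.2487  0.    ]
[ 0.64439778 -0.06605674  0.07931012] [-1.79944956e+02 -7.52281377e-03 -7.61807235e+01] [3.66497815 1.67343929 5.68013837]
```

```bash
python3 -m crank '[0,0,0.02,3,-1.1,0,0, 0,0,0.02,3,-1.1,0,0, 0,0,0.02,3,-1.1,0,0, 0,0,0.02,3,-1.1,0,0]'; python3 -m crank '[0,0,0.01,1.5,-0.6,0,0]'; python3 -m crank '[0,0,0.01,1.5,-0.6,0,0]';python3 -m crank '[0,0,0.01,1.5,-0.6,0,0]'
```

```text
clock: 15.12
tool_pos: [0.6512, -0.077, 0.0793]
orientation: [-180.0, -0.0, -80.8]
force: [3.1, 2.3, 5.5]
opening: 0.0087
gripper_force: 30.0
clock: 15.25
tool_pos: [0.652, -0.0785, 0.0793]
orientation: [-180.0, -0.0, -81.4]
force: [2.4, 2.2, 5.5]
opening: 0.0092
gripper_force: 30.0
clock: 15.38
tool_pos: [0.6528, -0.0799, 0.0793]
orientation: [-180.0, -0.0, -81.9]
force: [2.8, 1.3, 5.5]
opening: 0.0089
gripper_force: 30.0
clock: 15.5
tool_pos: [0.6535, -0.0813, 0.0793]
orientation: [-180.0, -0.0, -82.5]
force: [2.3, 2.4, 5.7]
opening: 0.0087
gripper_force: 30.0
```

```bash
for i in 1; do python3 -m crank '[0,0,0.01,1.5,-0.6,0,0]'; python3 -m crank '[0,0,0.01,1.5,-0.6,0,0]';python3 -m crank '[0,0,0.01,1.5,-0.6,0,0]';python3 -m crank '[0,0,0.01,1.5,-0.6,0,0]';python3 -m crank '[0,0,0.01,1.5,-0.6,0,0]'; done | grep -E 'pos|orie|force: \['
```

```text
tool_pos: [0.6542, -0.0827, 0.0793]
orientation: [-180.0, -0.0, -83.1]
force: [3.2, 2.3, 4.9]
tool_pos: [0.655, -0.0842, 0.0793]
orientation: [-180.0, -0.0, -83.6]
force: [2.4, 2.0, 6.2]
tool_pos: [0.6557, -0.0856, 0.0793]
orientation: [-180.0, -0.0, -84.2]
force: [2.7, 1.4, 5.8]
tool_pos: [0.6564, -0.0871, 0.0793]
orientation: [-180.0, -0.0, -84.8]
force: [2.2, 1.2, 5.7]
tool_pos: [0.6571, -0.0885, 0.0793]
orientation: [-180.0, -0.0, -85.4]
force: [1.6, 1.1, 7.0]
```

```bash
for i in 1; do python3 -m crank '[0,0,0.01,1.5,-0.6,0,0]'; python3 -m crank '[0,0,0.01,1.5,-0.6,0,0]';python3 -m crank '[0,0,0.01,1.5,-0.6,0,0]';python3 -m crank '[0,0,0.01,1.5,-0.6,0,0]';python3 -m crank '[0,0,0.01,1.5,-0.6,0,0]'; done | grep -E 'pos|orie|force: \['
```

```text
tool_pos: [0.6577, -0.0899, 0.0793]
orientation: [180.0, -0.0, -85.9]
force: [0.7, 3.2, 6.5]
tool_pos: [0.6581, -0.091, 0.0793]
orientation: [180.0, 0.0, -86.5]
force: [-0.4, 4.1, 8.9]
tool_pos: [0.6586, -0.0921, 0.0793]
orientation: [180.0, 0.0, -87.1]
force: [-0.5, 6.8, 9.1]
tool_pos: [0.6591, -0.0933, 0.0792]
orientation: [179.9, 0.1, -87.7]
force: [-1.4, 7.4, 9.5]
tool_pos: [0.6597, -0.0947, 0.0793]
orientation: [179.9, 0.1, -88.2]
force: [-1.3, 6.4, 9.3]
```

```bash
for i in 1; do python3 -m crank '[0,0,0.01,1.5,-0.6,0,0]'; python3 -m crank '[0,0,0.01,1.5,-0.6,0,0]';python3 -m crank '[0,0,0.01,1.5,-0.6,0,0]';  done | grep -E 'pos|orie|force: \['
```

```text
tool_pos: [0.6603, -0.0963, 0.0793]
orientation: [179.9, 0.0, -88.8]
force: [-0.6, 5.6, 8.6]
tool_pos: [0.661, -0.0982, 0.0793]
orientation: [179.9, 0.0, -89.4]
force: [-0.5, 3.5, 7.7]
tool_pos: [0.6618, -0.1003, 0.0793]
orientation: [180.0, -0.0, -89.9]
force: [0.2, 0.2, 7.0]
```

```bash
for i in 1; do python3 -m crank '[0,0,0.007,1,-0.4,0,0]'; python3 -m crank '[0,0,0.007,1,-0.4,0,0]';  done | grep -E 'pos|orie|force: \['
```

```text
tool_pos: [0.6624, -0.1018, 0.0793]
orientation: [180.0, -0.1, -90.4]
force: [0.8, -1.8, 5.2]
tool_pos: [0.6629, -0.1031, 0.0793]
orientation: [180.0, -0.1, -90.8]
force: [2.3, -2.8, 5.3]
```

```bash
for i in 1; do python3 -m crank '[0,0,0.004,0.6,-0.2,0,0]'; python3 -m crank '[0,0,0,0,0,0,0]';  done | grep -E 'pos|orie|force: \['
```

```text
tool_pos: [0.6631, -0.1037, 0.0793]
orientation: [180.0, -0.1, -91.0]
force: [1.2, -1.7, 6.3]
tool_pos: [0.6631, -0.1038, 0.0793]
orientation: [180.0, -0.1, -91.0]
force: [2.4, -1.9, 5.5]
```

```bash
python3 -m crank '[0,0,0,0,0,0,0.3, 0,0,0,0,0,0,0.3, 0,0,0,0,0,0,0.3, 0,0,0,0,0,0,0.3, 0,0,0,0,0,0,0.3]' && python3 -m crank '[0,0,0,0,0,0,0.3, 0,0,0,0,0,0,0.3, 0,0,0,0,0,0,0.3, 0,0,0,0,0,0,0.3]'
python3 - <<'E'
from h import *
from scipy.spatial.transform import Rotation as R
o=get_obs();p=np.array(o['tool_pos']);print(p,o['force'],o['opening'])
w=eyes.snapshot('wrist');s=eyes.snapshot('side')
for c in ['wrist','side']:
  for t,z in [('handle',.115),('jar',.025),('rack',.025)]:
    for r in spotter.place_of(c,t)[:1]: print(c,t,round(r['p'],2),np.round(r['location']),ray(c,r['location'],z).round(4))
cv2.imwrite('pics/ws9.png',np.vstack([cv2.resize(w[150:350,120:520],(600,300)),cv2.resize(s[170:320,280:580],(600,300))]))
E
```

```text
clock: 18.25
tool_pos: [0.6632, -0.1026, 0.0787]
orientation: [180.0, -0.0, -91.0]
force: [0.4, -0.1, 0.1]
opening: 0.0267
gripper_force: 0.0
clock: 18.75
tool_pos: [0.6634, -0.1027, 0.0789]
orientation: [-180.0, 0.0, -91.0]
force: [0.1, -0.4, -0.9]
opening: 0.0263
gripper_force: 0.0
[ 0.66336738 -0.10269192  0.07888247] [ 0.08405185 -0.39449562 -0.87575554] 0.026294262351809046
wrist handle 0.67 [319. 260.] [ 0.6631 -0.1047  0.115 ]
wrist jar 0.31 [322. 259.] [ 0.6618 -0.0605  0.025 ]
side handle 0.6 [409. 245.] [ 0.6532 -0.1066  0.115 ]
```

View pics/ws9.png

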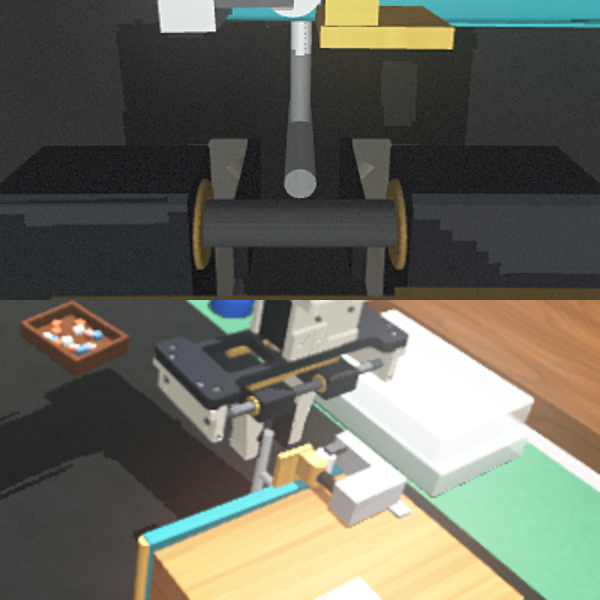

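```bash
(python3 -m crank '[0,0,0,0,0,0,0.3, 0,0,0,0,0,0,0, 0,0,0,0,0,0,0, 0,0,0,0,0,0,0, 0,0,0,0,0,0,0]';python3 -m crank '[0,0,0,0,0,0,0, 0,0,-0.01,-1.5,0.6,0,0]'; python3 -m crank '[0,0,-0.01,-1.5,0.6,0,0, 0,0,-0.01,-1.5,0.6,0,0]';python3 -m crank '[0,0,-0.01,-1.5,0.6,0,0, 0,0,-0.01,-1.5,0.6,0,0]';python3 -m crank '[0,0,-0.01,-1.5,0.6,0,0, 0,0,-0.01,-1.5,0.6,0,0]')| grep -E 'pos|orie|force: |opening'
```

```text
tool_pos: [0.6634, -0.1027, 0.0789]
orientation: [180.0, 0.0, -91.0]
force: [0.0, -0.1, -0.7]
opening: 0.0087
gripper_force: 30.0
tool_pos: [0.663, -0.1018, 0.0789]
orientation: [-180.0, -0.0, -90.4]
force: [1.9, -5.7, -2.7]
opening: 0.0092
gripper_force: 30.0
tool_pos: [0.6619, -0.0989, 0.0789]
orientation: [-180.0, -0.0, -89.2]
force: [1.2, -4.1, -0.9]
opening: 0.0087
gripper_force: 30.0
tool_pos: [0.6603, -0.0946, 0.0789]
orientation: [-180.0, 0.0, -88.1]
force: [-1.2, 1.1, 1.2]
opening: 0.0087
gripper_force: 30.0
tool_pos: [0.6589, -0.0912, 0.0788]
orientation: [180.0, 0.0, -86.9]
force: [-0.3, 4.5, 0.7]
opening: 0.0086
gripper_force: 30.0
```

```bash
(python3 -m crank '[0,0,-0.015,-2.2,0.9,0,0, 0,0,-0.02,-3,1.1,0,0, 0,0,-0.03,-4.5,1.7,0,0, 0,0,-0.04,-6,2.2,0,0, 0,0,-0.05,-7.5,2.8,0,0]';python3 -m crank '[0,0,-0.05,-7.5,2.8,0,0, 0,0,-0.05,-7.5,2.8,0,0, 0,0,-0.05,-7.5,2.8,0,0, 0,0,-0.05,-7.5,2.8,0,0, 0,0,-0.05,-7.5,2.8,0,0]')| grep -E 'pos|orie|force: |opening'
```

```text
tool_pos: [0.6477, -0.0701, 0.0789]
orientation: [-180.0, -0.0, -77.9]
force: [1.2, 1.2, -0.9]
opening: 0.0091
gripper_force: 30.0
tool_pos: [0.6221, -0.039, 0.0788]
orientation: [179.9, -0.0, -63.6]
force: [-0.3, -1.8, 0.4]
opening: 0.0088
gripper_force: 30.0
```

```bash
(python3 -m crank '[0,0,-0.05,-7.5,2.8,0,0, 0,0,-0.05,-7.5,2.8,0,0, 0,0,-0.05,-7.5,2.8,0,0, 0,0,-0.05,-7.5,2.8,0,0, 0,0,-0.05,-7.5,2.8,0,0]';python3 -m crank '[0,0,-0.05,-7.5,2.8,0,0, 0,0,-0.05,-7.5,2.8,0,0, 0,0,-0.05,-7.5,2.8,0,0, 0,0,-0.05,-7.5,2.8,0,0, 0,0,-0.05,-7.5,2.8,0,0]')| grep -E 'pos|orie|force: |opening'
```

```text
tool_pos: [0.5898, -0.0153, 0.0788]
orientation: [179.8, 0.0, -49.3]
force: [-0.8, -3.4, 0.4]
opening: 0.0084
gripper_force: 30.0
tool_pos: [0.5527, -0.0004, 0.0787]
orientation: [179.8, 0.1, -34.9]
force: [-1.9, -6.6, 1.0]
opening: 0.0088
gripper_force: 30.0
```

```bash
(python3 -m crank '[0,0,-0.05,-7.5,3.3,0,0, 0,0,-0.05,-7.5,3.3,0,0, 0,0,-0.05,-7.5,3.3,0,0, 0,0,-0.05,-7.5,3.1,0,0, 0,0,-0.05,-7.5,3.1,0,0]';python3 -m crank '[0,0,-0.05,-7.5,3.1,0,0, 0,0,-0.04,-6,2.5,0,0, 0,0,-0.04,-6,2.5,0,0]'; python3 -m crank '[0,0,-0.02,-3,1.2,0,0, 0,0,-0.01,-1.5,0.6,0,0, 0,0,0,0,0,0,0]')| grep -E 'pos|orie|force: |opening'
python3 - <<'E'
from h import *
for c in ['top','side']:
  eyes.snapshot(c)
  for t,z in [('handle',.115),('rack',.025),('jar',.025),('door',0)]:
    for r in spotter.place_of(c,t)[:1]: print(c,t,round(r['p'],2),np.round(r['location']),ray(c,r['location'],z).round(4))
E
```

```text
tool_pos: [0.5131, 0.0049, 0.0788]
orientation: [179.9, 0.0, -20.6]
force: [0.5, -2.8, -1.3]
opening: 0.0089
gripper_force: 30.0
tool_pos: [0.4925, 0.0037, 0.0788]
orientation: [180.0, 0.0, -13.2]
force: [1.0, -2.5, -1.0]
opening: 0.0088
gripper_force: 30.0
tool_pos: [0.4883, 0.0032, 0.0788]
orientation: [180.0, 0.0, -11.6]
force: [0.2, -4.3, -2.5]
opening: 0.0086
gripper_force: 30.0
top jar 0.43 [460. 191.] [ 0.6306 -0.2812  0.025 ]
top door 0.72 [410. 242.] [ 0.5081 -0.1581  0.    ]
side handle 0.76 [289. 232.] [0.4861 0.0132 0.115 ]
side rack 0.94 [354. 290.] [ 0.5649 -0.084   0.025 ]
side jar 0.86 [352. 290.] [ 0.5623 -0.0819  0.025 ]
side door 0.55 [347. 344.] [ 0.5085 -0.159   0.    ]
```

```bash
python3 -m crank '[0,0,0,0,0,0,0.4, 0,0,0,0,0,0,0.4, 0,0,0,0,0,0,0.4, 0,0,0,0,0,0,0.4, 0,0,0,0,0,0,0.4]' && python3 -m crank '[0,0,0,0,0,-15,0.4, 0,0,0,0,0,-30,0.4, 0,0,0,0,0,-40,0.4, 0,0,0,0,0,-40,0.4, 0,0,0,0,0,0,0.4]'
python3 - <<'E'
from h import *
for c in ['top','side','wrist']:
  eyes.snapshot(c)
  for t,z in [('handle',.115),('rack',.025),('jar',.025),('door',0),('cabinet_top',.132),('tape',0),('tray',0),('driver',0)]:
    for r in spotter.place_of(c,t)[:1]: print(c,t,round(r['p'],2),ray(c,r['location'],z).round(4))
E
```

```text
clock: 25.78
tool_pos: [0.4886, 0.0035, 0.0789]
orientation: [-180.0, -0.0, -11.6]
force: [0.3, 0.9, 0.4]
opening: 0.035
gripper_force: 0.0
clock: 26.4
tool_pos: [0.4907, 0.0039, 0.2083]
orientation: [-179.8, -0.4, -11.6]
force: [0.7, 0.0, -0.4]
opening: 0.0355
gripper_force: 0.0
top door 0.51 [ 0.5042 -0.1532  0.    ]
top cabinet_top 0.58 [ 0.6082 -0.2523  0.132 ]
top tray 0.81 [0.6676 0.2516 0.    ]
top driver 0.69 [0.5802 0.4298 0.    ]
side handle 0.77 [0.4923 0.0032 0.115 ]
side rack 0.61 [ 0.5587 -0.0858  0.025 ]
side jar 0.65 [ 0.5629 -0.0819  0.025 ]
side door 0.57 [ 0.5054 -0.1595  0.    ]
side cabinet_top 0.68 [ 0.6028 -0.2522  0.132 ]
side tape 0.79 [0.479 0.267 0.   ]
side tray 0.56 [0.6651 0.2507 0.    ]
side driver 0.77 [0.5863 0.4433 0.    ]
wrist handle 0.77 [0.4884 0.0029 0.115 ]
wrist jar 0.89 [ 0.5657 -0.0855  0.025 ]
wrist door 0.59 [ 0.5134 -0.1571  0.    ]
wrist cabinet_top 0.15 [0.5143 0.1616 0.132 ]
wrist tape 0.75 [0.4845 0.2543 0.    ]
wrist tray 0.9 [0.6607 0.2552 0.    ]
```

Handle is at (0.488, 0.003), so the door is open about 1.4 rad. The jar is in the rack, the other things have not moved, and the robot is clear.

```bash
python3 -c "
from plant import ctrl; print(ctrl.close_job())"
```

```text
the job is handed in; nothing more can be done
None
```

I handed the job in with the door snapped shut once by itself, then pulled back through the catch and left about 1.4 rad open (estimated), with the jar still in its rack and the tape, tray and screwdriver where they were; the hand-in returned no verdict.

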